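# Rebalance the lens beam

## Task

A new lens head of unknown weight has been fitted to the counterbalanced beam. Rebalance it: slip collar weights (one or both, as the lens needs) over the post right down onto the weight pan, and slide the trim weight along the beam by its tab until the released beam floats level and still. The pivot is delicate: feel your way and never push on the beam with more than 15 N; leave a collar you do not need on the bench and the other things where they are.

Things in the scene. Friction and masses are not known exactly. Their poses are not given: they have to be found in the camera images.
- beam (a joint): tilt of the balance beam in rad: 0 level, positive when its post end stands high and its lens end low; stops at +-0.1. It starts lens end down. A weak spring (0.7 N m per rad) and a damper act on it: near level, each 10 mm of sliding-weight travel changes the tilt by about 0.06 rad, and a free beam comes to rest in about 1.5 s
- rider (a joint): place of the sliding weight on the beam in m: 0 at its inner end (its middle 35 mm from the pivot), 0.08 at its outer end, nearest the post
- pivot (a point): the beam's pivot, 110 mm above the bench, on a black stand (base 120 x 130 mm, 16 mm high). Axes at zero turn: y along the level beam from the post end towards the lens end, z up; they turn about z with the stand, not with the tilt
- pan (a point): centre of the top face of the weight pan, a steel disc 44 mm across and 4 mm thick on the beam 160 mm from the pivot; 10 mm above the beam's centre line. Its axes tilt with the beam: y along the beam towards the lens, z up the post.
- post_tip (a point): tip of the upright round steel post on the pan, 10 mm in diameter, 54 mm high (the top 5 mm tapered to 5 mm); it tilts with the beam
- rider_tab (a point): centre (34 mm above the beam's centre line) of the grip tab of the sliding brass weight (440 g). The tab is 10 mm thick across the beam, 18 mm along it, and stands 30 mm clear on the weight's body (46 mm across, 24 mm along, 38 mm high, its top 19 mm above the beam's centre line; tab top 49 mm above it). The weight slides along the beam with about 1.2 N of friction and stays where it is left
- collar_a_mid (a point): centre of a loose brass collar weight: a ring 36 mm in diameter, 24 mm high, with a 12 mm hole, 170 g, standing on the bench, its z axis along the hole. Equal to the other collar; one or both may be needed
- collar_b_mid (a point): centre of the second collar weight, the same in every way
- collar_a: the first collar; origin at the centre of its underside
- collar_b: the second collar; origin at the centre of its underside
- stand: the black stand with all that it carries; origin under its middle on the bench, axes as the pivot's. The beam is an aluminium bar 350 mm long, 16 mm wide, 12 mm high, with a black lens head of unknown weight fixed 130 mm from the pivot at its other end.
- canister: bystander: black jar 38 mm across, 45 mm high; origin under its centre
- adapter: bystander: dark lens adapter ring 54 mm across, 42 mm bore, 12 mm high; origin under its centre
- tweezers: bystander: steel tweezers 110 mm long lying flat, 4 mm high; origin under the middle
- solvent: bystander: white bottle 60 mm across, 150 mm high; origin under its centre
- driver: bystander: screwdriver 160 mm long lying along its x; origin under the middle
- dish: bystander: glass dish 90 mm across, 15 mm high; origin under its centre
- spare_lens: bystander: dark lens barrel 32 mm across, 40 mm high, standing; origin under its centre
Things that resemble listed ones, but are neither listed nor needed, are in the scene too. What is shaped like the collar_a but turquoise or white is not meant. Leave any red look-alike of the collar_b alone.

How it is judged:
On the way:
1. a collar weight sits over the post, down on the pan (((z of collar_a_mid in the frame of pan between 0.005 and 0.0155 m and x of collar_a_mid in the frame of pan between -0.004 and 0.004 m and y of collar_a_mid in the frame of pan between -0.004 and 0.004 m) or (z of collar_b_mid in the frame of pan between 0.005 and 0.0155 m and x of collar_b_mid in the frame of pan between -0.004 and 0.004 m and y of collar_b_mid in the frame of pan between -0.004 and 0.004 m))), for 0.2 s.
At the end, for the whole second after the job is handed in: the beam floats within 0.015 rad of level and is at rest; one collar sits over the post on the pan (its centre within 4 mm of the post's axis, 5 to 15.5 mm above the pan); the other is stacked on it over the post or rests on the bench; the robot touches nothing (value of joint beam between -0.015 and 0.015 rad and velocity of joint beam between -0.02 and 0.02 rad/s and ((z of collar_a_mid in the frame of pan between 0.005 and 0.0155 m and x of collar_a_mid in the frame of pan between -0.004 and 0.004 m and y of collar_a_mid in the frame of pan between -0.004 and 0.004 m) or (z of collar_b_mid in the frame of pan between 0.005 and 0.0155 m and x of collar_b_mid in the frame of pan between -0.004 and 0.004 m and y of collar_b_mid in the frame of pan between -0.004 and 0.004 m)) and ((z of collar_a_mid in the frame of pan between 0.005 and 0.0395 m and x of collar_a_mid in the frame of pan between -0.004 and 0.004 m and y of collar_a_mid in the frame of pan between -0.004 and 0.004 m) or height (world z) of collar_a_mid below 0.022 m) and ((z of collar_b_mid in the frame of pan between 0.005 and 0.0395 m and x of collar_b_mid in the frame of pan between -0.004 and 0.004 m and y of collar_b_mid in the frame of pan between -0.004 and 0.004 m) or height (world z) of collar_b_mid below 0.022 m)).
It fails at once if the fingers push or pull the beam (bar, pan, post or sliding weight together) with more than 15 N (contact force between stand and the arm above 15 N).
It fails at once if a collar is pressed against the beam with more than 15 N (contact force between stand and collar_a above 15 N or contact force between stand and collar_b above 15 N).
It fails at once if a bystander is moved more than 25 mm (distance of any of canister, adapter, tweezers, solvent, driver, dish, spare_lens from where it was at the start of the episode above 0.025 m).
It also fails if it takes over 72 s, if anything falls off the work surface, if the arm or the gripper's body presses on something with over 40 N, if the wrist force passes 120 N, or if a joint passes its speed limit or range.

## Robot

A 6-joint arm with a two-finger parallel gripper is mounted at the origin on the work surface. World frame = base frame: x ahead of the robot, y to its left, z up, the work surface at z = 0. Lengths are in m, angles in rad, forces in N, time in s.
With the tool pointing down it reaches from about 0.375 to 0.925 m from the base axis. Payload 5.7 kg.
Tool frame: the origin (TCP) lies between the finger pads; the fingertips stand 19 mm ahead of it and the grasp point (between the pads) is the TCP (manip.tcp_to_tips is the distance from the TCP to the fingertips, in m); z points along the fingers, y is the direction in which the jaws open and shut (so a half turn about z gives the same grasp; the last joint's range is limited). The gripper opens to 85 mm and grips with 20 to 120 N. Pads are 22 mm wide; open, the fingers measure 114 mm over their backs; the gripper's body (76 mm by 85 mm) begins 54 mm behind the grasp point. The pads swing forward as they close: fully open they stand 13 mm farther back than shut.
Start: joints at [-1.285, 0.359, 1.51, -0, 1.272, -0.115], TCP at [0.234, -0.552, 0.25] pointing down, gripper open.
Joint ranges: [-2.97, 2.97], [-1.01, 2.36], [0.21, 2.38], [-0.96, 4.11], [0.2, 2.71], [-2.98, 2.98]. Speed limits (rad/s): [2.39, 2.39, 3.14, 3.14, 3.14, 3.14].

## Interface

Orientations are given as a 3x3 rotation matrix whose columns are the frame's x, y, z axes.
In Python, from rig import manip, imaging, job gives the robot as it stands.
- The arm moves only by the tool jog_arm, never from a script. Its argument "motion" is a list of rows, each a list of 5 numbers: the shift along the tool's x, y, z in m, then the turn about the tool's z in rad, then the finger opening in m, from 0 to 0.0854. A call has 1 to 10 rows; each row is the pose to reach, as a shift and turn from the pose measured when the call began, along the tool's axes at that moment; what a row does not reach only later rows make up. A row lasts 1/10 s, in which the tool goes at most 50 mm and 8.59 degrees, less where a joint would pass 70% of its speed; a pose out of reach is approached as far as the arm can. A call with a gripper value outside its range is refused whole. The fingers move at their own pace and stop on an object; "force" is the grip in N (left out, the last holds). Time passes only in rows, so rows that repeat a pose let the fingers close. It gives the time, the measured TCP pose, the force and the opening at its end, in the units of the state.
- manip.get_obs(): the state, without advancing time (a new reading comes with each control period).
- imaging.read_camera(name): name is "side" or "top"; returns a dict with "frame" (480x640x3 uint8, blue, green, red), "depth" (480x640 float32, m along the optical axis (not along the pixel's ray), 0 where there is no reading), "mtx" (3x3 intrinsics, pixels), "origin" and "rotation" of the camera in the world. Camera axes: x right, y down, z forward; pixel columns grow to the right and rows downward; lengths in m; the calibration is good to about 2 mm. A picture is of the moment at which its call begins.
- job.sign_off(): hands the job in, once; it reports no verdict.
The state is a dict: "time_s": time; "joints": joint angles; "dq": joint speeds; "joint_efforts": joint torques, N m; "ee_pos": TCP position; "tcp_rot": TCP orientation; "force": force on the tool from outside, world axes, zero at the start; "wrist_torque": the same for the moment, N m; "finger_gap": opening from 0.0 (shut) to 1.0 (fully open).
Only numpy, scipy, OpenCV 4.12 (cv2) and the standard library are available. Lean on these libraries where they do the work, as an engineer would, in place of code of your own. Each camera call takes 0.05 s, during which the arm holds its last target.

## Working session

There is one attempt and no reset: what is moved stays moved. The work goes in short steps, Python scripts to look and compute and a tool call to move; the robot and the scene stay as the last step left them, time stands still between calls to the robot, and variables do not carry over. Pictures are saved under pics/ and viewed, and the job is handed in when it is done.

Besides the shell and the picture viewer there is one more tool, called as name([rows], argument=value, ...), one row to a line, values as JSON. jog_arm: Moves the arm, as the interface text tells. Its arguments: {"type":"object","properties":{"motion":{"type":"array"},"force":{"type":"number"}},"required":["motion"]}

```bash
ls; mkdir -p pics
cat > h.py <<'E'
import numpy as np, cv2
from rig import manip, imaging, job
def cam(n,save=None):
    c=imaging.read_camera(n)
    np.savez(f'{n}.npz',**c)
    if save: cv2.imwrite(f'pics/{save}.png',c['frame'])
    return c
def load(n): return dict(np.load(f'{n}.npz'))
def pts(c):
    d=c['depth'];v,u=np.indices(d.shape);K=c['mtx']
    P=np.stack([(u-K[0,2])*d/K[0,0],(v-K[1,2])*d/K[1,1],d],-1)
    return P@np.array(c['rotation']).T+np.array(c['origin'])
def proj(c,p):
    q=(np.array(p)-c['origin'])@np.array(c['rotation']);q=q@c['mtx'].T
    return q[...,:2]/q[...,2:]
E
python3 - <<'E'
from h import *
for n in('top','side'):
    c=cam(n,n+'0');print(n,c['origin'],c['rotation'],c['mtx'])
o=manip.get_obs();print(o)
E
```

```text
pics
top [ 0.3209312  -0.07881133  1.39688467] [[-0.0101991  -0.98515291  0.17137598]
 [-0.99984567  0.01249886  0.01234577]
 [-0.01430448 -0.17122361 -0.98512835]] [[521.58573286   0.         308.96678215]
 [  0.         521.58573286 240.58997156]
 [  0.           0.           1.        ]]
side [0.16960187 0.5271039  0.89781733] [[-0.8473868  -0.38935176  0.36102745]
 [-0.53090977  0.63203678 -0.56450361]
 [-0.00839215 -0.67002591 -0.74229028]] [[495.32930784   0.         325.17557323]
 [  0.         495.32930784 239.71829732]
 [  0.           0.           1.        ]]
{'time_s': 0.1, 'joints': array([-1.28511244e+00,  3.59459998e-01,  1.51131993e+00,  2.03594919e-05,
        1.27251543e+00, -1.15084217e-01]), 'dq': array([-0.00076511, -0.00051475, -0.00209459,  0.00111049, -0.00085329,
        0.00190057]), 'joint_efforts': array([-5.51279136e-04, -5.28651345e+01, -2.79351139e+01, -2.69400207e-04,
        4.99171496e-03,  1.83365319e-05]), 'ee_pos': array([ 0.23391831, -0.5518913 ,  0.24952316]), 'tcp_rot': array([[ 9.20764000e-01,  3.90119781e-01, -4.61174018e-04],
       [ 3.90119995e-01, -9.20762566e-01,  1.63917777e-03],
       [ 2.14843900e-04, -1.68920908e-03, -9.99998550e-01]]), 'force': array([-0.69817461,  0.68742361, -0.95856233]), 'wrist_torque': array([ 0.00018794, -0.08738199,  0.04493295]), 'finger_gap': 1.00058666162662}
```

View pics/top0.png

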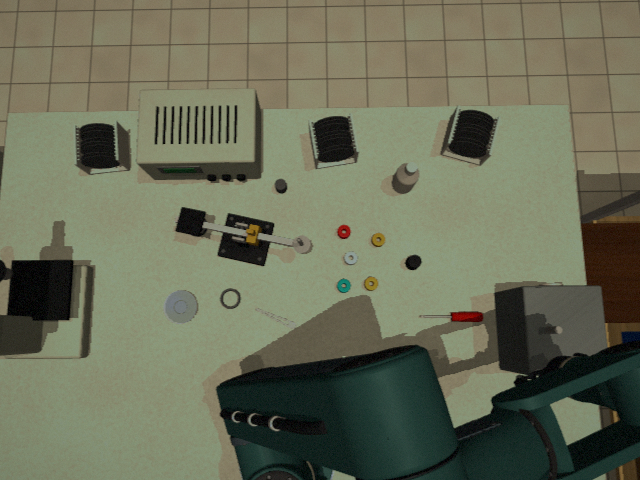

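View pics/side0.png

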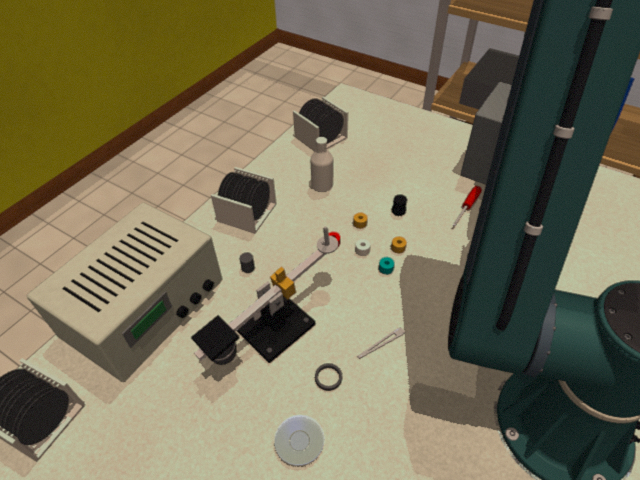

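Top view: brass collars at (378,240) and (371,284), post and pan near (302,243), rider at (252,233), lens head at (192,221). The side view agrees.

```bash
python3 - <<'E'
from h import *
for n in('top','side'):
    c=load(n);P=pts(c);f=c['frame'].astype(int)
    hsv=cv2.cvtColor(c['frame'],cv2.COLOR_BGR2HSV)
    m=((hsv[...,0]>12)&(hsv[...,0]<28)&(hsv[...,1]>130)&(hsv[...,2]>60)&(P[...,2]>0.004)&(P[...,2]<.2)).astype(np.uint8)
    k,l,s,ce=cv2.connectedComponentsWithStats(m)
    for i in range(1,k):
        if s[i,4]>25:
            q=P[l==i];print(n,s[i],ce[i],'med',np.median(q,0),'min',q.min(0),'max',q.max(0))
            t=q[q[:,2]>np.percentile(q[:,2],95)-.003];print('  top mean',t.mean(0),(t.min(0)+t.max(0))/2,len(t))
c=load('top');P=pts(c)
for (x,y) in [(192,221),(210,226),(225,229),(240,231),(262,236),(280,239),(290,241),(302,243),(298,242),(307,246),(300,238)]: print(x,y,P[y,x])
print('bench',P[330,330],P[200,250])
E
python3 - <<'E'
import cv2
a=cv2.imread('pics/top0.png')[190:300,160:440];cv2.imwrite('pics/topz.png',cv2.resize(a,None,fx=2.8,fy=2.8,interpolation=cv2.INTER_CUBIC))
a=cv2.imread('pics/side0.png')[180:380,180:430];cv2.imwrite('pics/sidez.png',cv2.resize(a,None,fx=3,fy=3,interpolation=cv2.INTER_CUBIC))
E
```

```text
top [246 224  15  20 208] [252.4375     233.47596154] med [0.55849017 0.07539234 0.13303374] min [0.53608326 0.06045394 0.01476737] max [0.60316618 0.09248799 0.16807982]
  top mean [0.56108319 0.0799424  0.16359577] [0.56097699 0.08004225 0.16473427] 24
top [372 233  13  14 130] [377.73846154 239.4       ] med [ 0.56147137 -0.24514227  0.02387499] min [ 0.54350977 -0.26209735  0.00799568] max [ 0.57853885 -0.22908168  0.03148409]
  top mean [ 0.55928364 -0.24451954  0.02728959] [ 0.56112275 -0.24395305  0.0285336 ] 40
top [364 277  14  14 129] [370.64341085 283.33333333] med [ 0.44424474 -0.22317454  0.0237601 ] min [ 0.42662327 -0.24186825  0.00407716] max [ 0.46068903 -0.20513431  0.03195064]
  top mean [ 0.44553042 -0.22183965  0.02763719] [ 0.44407456 -0.22328404  0.02882114] 33
side [   0    0   84   36 1553] [27.6567933  11.81519639] med [ 2.25437345 -0.52596513  0.04041351] min [ 2.23760126 -0.7845789   0.00400045] max [ 2.27321416 -0.39100064  0.1202069 ]
  top mean [ 2.25339063 -0.47670445  0.10438472] [ 2.25392959 -0.48728198  0.10742237] 94
side [ 448    0   85   31 1800]
[... 913 characters left out ...]
444546] max [0.58353419 0.09313033 0.16454809]
  top mean [0.5593601  0.08003291 0.16195985] [0.55971397 0.0799093  0.16198993] 42
192 221 [0.59799749 0.23170061 0.11391608]
210 226 [0.58507307 0.18643617 0.11130737]
225 229 [0.57766449 0.14909938 0.10731996]
240 231 [0.56978209 0.10938179 0.11885682]
262 236 [0.55602311 0.05404615 0.12072486]
280 239 [0.54723034 0.00893615 0.12428357]
290 241 [ 0.54032842 -0.01630039  0.13323147]
302 243 [ 0.53192282 -0.04625983  0.15119613]
298 242 [ 0.52924482 -0.03762124  0.18186774]
307 246 [ 0.52633638 -0.05811026  0.13938465]
300 238 [ 0.54680145 -0.04108275  0.13719513]
bench [ 0.32381148 -0.11440691 -0.00188237] [ 0.68098793  0.10094482 -0.00492386]
```

View pics/topz.png

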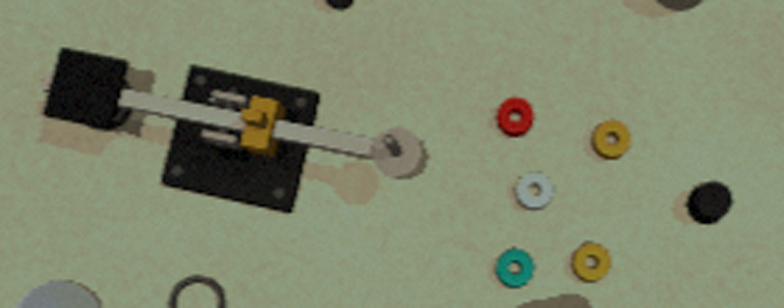

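View pics/sidez.png

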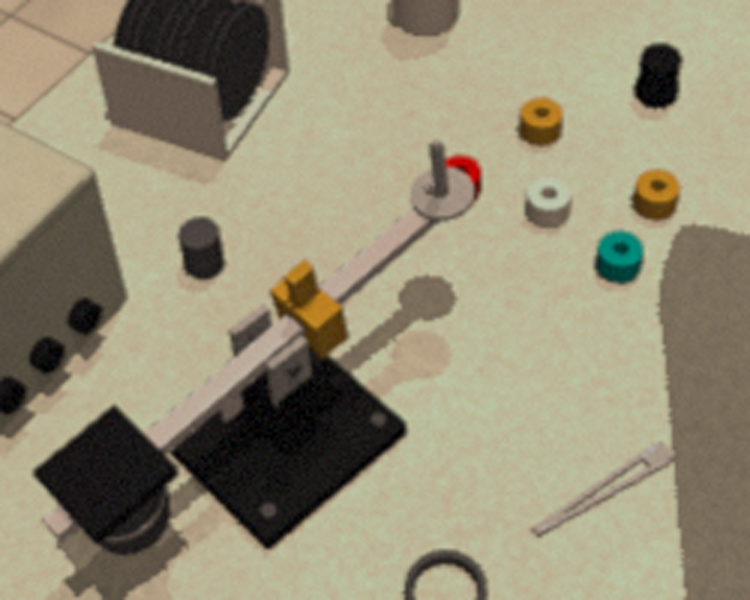

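```bash
cat >> h.py <<'E'
def model(piv,yaw,th,p):
    """p in beam frame (x across,y to lens,z up) -> world; th tilt"""
    p=np.atleast_2d(p).astype(float);c,s=np.cos(th),np.sin(th)
    # -y end up : y->(c,-s) , z->(s,c)
    x=p[:,0];y=c*p[:,1]+s*p[:,2];z=-s*p[:,1]+c*p[:,2]
    cy,sy=np.cos(yaw),np.sin(yaw)
    return np.stack([piv[0]+cy*x-sy*y,piv[1]+sy*x+cy*y,.11+z],1)
def circ(r,y,z,n=60):
    a=np.linspace(0,2*np.pi,n);return np.stack([r*np.cos(a),y+r*np.sin(a),0*a+z],1)
def overlay(c,piv,yaw,th,box,f,name):
    x0,y0,x1,y1=box
    im=cv2.resize(c['frame'][y0:y1,x0:x1],None,fx=f,fy=f,interpolation=cv2.INTER_CUBIC)
    def pl(p,col,closed=False):
        q=(proj(c,model(piv,yaw,th,p))-[x0,y0]+.5)*f
        cv2.polylines(im,[np.round(q).astype(np.int32)],closed,col,1)
    pl(circ(.022,-.16,.01),(255,0,0)); pl(circ(.005,-.16,.059),(0,0,255)); pl(circ(.005,-.16,.01),(0,0,255))
    pl([[0,-.16,.01],[0,-.16,.064]],(0,255,0))
    pl([[-.008,-.175,.006],[.008,-.175,.006],[.008,.175,.006],[-.008,.175,.006]],(255,0,255),True)
    cv2.imwrite(f'pics/{name}.png',im)
E
cat > fit.py <<'E'
from h import *
from scipy.optimize import least_squares
def fit(verbose=True,th_fix=None):
    out={}
    for n in('top','side'):
        c=load(n);P=pts(c).reshape(-1,3);hsv=cv2.cvtColor(c['frame'],cv2.COLOR_BGR2HSV).reshape(-1,3)
        out[n]=(P,hsv)
    return out
if __name__=='__main__':
    for n in('top','side'):
        c=load(n);P=pts(c)
        d=np.hypot(P[...,0]-.532,P[...,1]+.048)
        m=(d<.035)&(P[...,2]>.125)&(P[...,2]<.146)
        q=P[m];print(n,'pan',len(q),q.mean(0),(q.min(0)+q.max(0))/2, q.min(0),q.max(0))
        m=(d<.03)&(P[...,2]>.15)
        q=P[m];print(n,'post',len(q),np.round(q[np.argsort(-q[:,2])][:8],4).tolist(),q.mean(0))
        # bar points
        hs=cv2.cvtColor(c['frame'],cv2.COLOR_BGR2HSV)
        m=(hs[...,1]<90)&(P[...,2]>.085)&(P[...,2]<.14)&(P[...,1]>-.02)&(P[...,1]<.2)&(abs(P[...,0]-(.56+.227*(P[...,1]-.08)))<.02)&(hs[...,2]>90)
        q=P[m];k=np.polyfit(q[:,1],q[:,0],1);print(n,'bar',len(q),'dx/dy',k,'yaw',-np.arctan(k[0]))
        t=q[:,1];print('z vs y',np.polyfit(t,q[:,2],1))
E
python3 fit.py
python3 - <<'E'
from h import *
# initial guess
yaw=-.225;pan=np.array([.5325,-.0485]);u=np.array([-np.sin(yaw),np.cos(yaw)])
piv=pan+.1582*u;print(piv)
overlay(load('top'),piv,yaw,.1,(170,190,330,290),5,'ot');overlay(load('side'),piv,yaw,.1,(190,215,345,370),4,'os')
E
```

```text
top pan 244 [ 0.53204649 -0.04117596  0.13630081] [ 0.53251922 -0.03829591  0.1359798 ] [ 0.51164042 -0.06313573  0.12610298] [ 0.55339802 -0.01345608  0.14585663]
top post 24 [[0.5318, -0.0381, 0.1946], [0.5319, -0.0404, 0.1937], [0.5349, -0.0403, 0.1903], [0.5302, -0.0403, 0.1899], [0.5353, -0.0379, 0.1884], [0.5305, -0.0355, 0.1884], [0.5329, -0.0426, 0.1882], [0.5356, -0.0355, 0.1868]] [ 0.53151516 -0.04033893  0.17639924]
top bar 514 dx/dy [0.23131801 0.54244227] yaw -0.2273198185631478
z vs y [-0.10065739  0.12818223]
side pan 316 [ 0.53029411 -0.04011851  0.13484174] [ 0.53085814 -0.04020981  0.13554779] [ 0.50854406 -0.06705596  0.1255386 ] [ 0.55317223 -0.01336366  0.14555697]
side post 69 [[0.5334, -0.038, 0.1907], [0.5316, -0.0425, 0.1906], [0.5305, -0.0371, 0.1903], [0.5322, -0.0397, 0.1899], [0.5293, -0.0389, 0.1893], [0.5339, -0.0425, 0.1892], [0.5292, -0.0424, 0.1891], [0.5309, -0.0415, 0.189]] [ 0.53025768 -0.03953531  0.17250282]
side bar 952 dx/dy [0.23583983 0.54013436] yaw -0.2316076910869458
z vs y [-0.09731276  0.12605109]
[0.56779543 0.10571243]
```

View pics/ot.png

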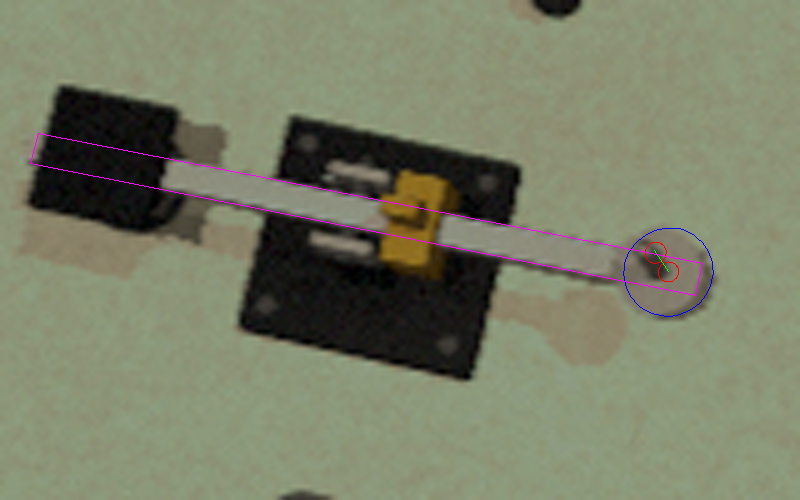

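View pics/os.png

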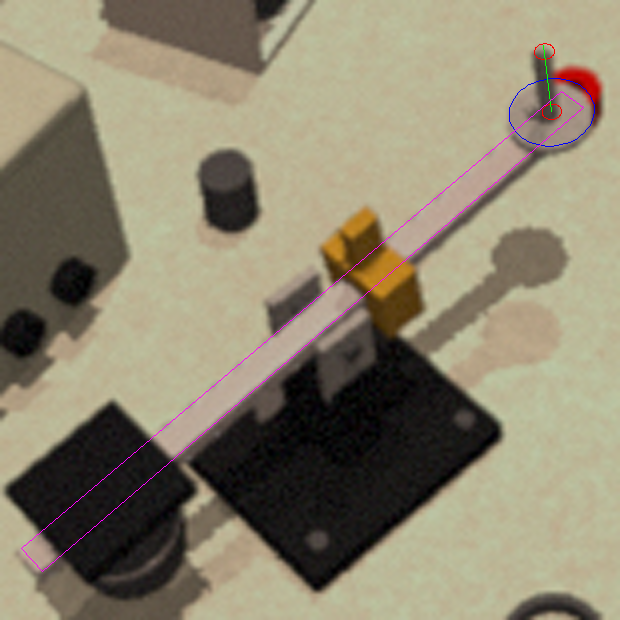

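```bash
cat >> h.py <<'E'
def go(target,yawjaw=None):
    """print tool-axis shift to world target, turn to get jaw axis at yawjaw"""
    o=manip.get_obs();R=o['tcp_rot'];d=R.T@(np.array(target)-o['ee_pos'])
    a=np.arctan2(R[1,1],R[0,1]);t=0
    if yawjaw is not None: t=-((yawjaw-a+np.pi/2)%np.pi-np.pi/2)
    print('t',round(o['time_s'],2),'pos',np.round(o['ee_pos'],4),'F',np.round(o['force'],2),'gap',round(o['finger_gap']*85.4,1),'jaw',round(a,3),'-> shift',np.round(d,4),'turn',round(t,3))
E
python3 - <<'E'
from h import *
go([.5607,-.2448,.08],-.228)
E
```

```text
t 0.1 pos [ 0.2339 -0.5519  0.2495] F [-0.7   0.69 -0.96] gap 85.5 jaw -1.17 -> shift [ 0.4207 -0.155   0.1699] turn -0.942
```

jog_arm([
  [0.4207,-0.155,0.05,-0.942,0.055],
  [0.4207,-0.155,0.07,-0.942,0.055],
  [0.4207,-0.155,0.1,-0.942,0.055],
  [0.4207,-0.155,0.12,-0.942,0.055],
  [0.4207,-0.155,0.15,-0.942,0.055],
  [0.4207,-0.155,0.165,-0.942,0.055],
  [0.4207,-0.155,0.165,-0.942,0.055],
  [0.4207,-0.155,0.165,-0.942,0.055],
  [0.4207,-0.155,0.165,-0.942,0.055],
  [0.4207,-0.155,0.165,-0.942,0.055],
])

```text
time_s: 1.1
ee_pos: [0.5617, -0.2419, 0.0828]
tcp_rot: [[0.225, 0.974, -0.002], [0.974, -0.225, 0.003], [0.003, -0.003, -1.0]]
force: [0.7, -0.3, 1.0]
finger_gap: 0.641
```

Run:
```python
from h import *
go([.5607,-.2448,.025],-.228)
for n in('top','side'):cam(n,n+'1')
```

```text
t 1.1 pos [ 0.5617 -0.2419  0.0828] F [ 0.73 -0.35  0.99] gap 54.8 jaw -0.227 -> shift [-0.0032 -0.0002  0.0578] turn 0.001
```

jog_arm([
  [-0.0032,0,0.03,0,0.055],
  [-0.0032,0,0.0578,0,0.055],
  [-0.0032,0,0.0578,0,0.055],
  [-0.0032,0,0.0578,0,0.03],
  [-0.0032,0,0.0578,0,0.03],
  [-0.0032,0,0.0578,0,0.03],
  [-0.0032,0,0.0578,0,0.03],
  [-0.0032,0,0.0578,0,0.03],
], force=30)

```text
time_s: 2.0
ee_pos: [0.5613, -0.2444, 0.0255]
tcp_rot: [[0.222, 0.975, -0.002], [0.975, -0.222, 0.003], [0.003, -0.003, -1.0]]
force: [-1.3, -0.7, 4.6]
finger_gap: 0.405
```

Run:
```python
from h import *
go([.5607,-.2448,.25],-.228)
```

```text
t 2.0 pos [ 0.5613 -0.2444  0.0255] F [-1.32 -0.67  4.64] gap 34.6 jaw -0.224 -> shift [ 1.000e-04 -1.100e-03 -2.245e-01] turn 0.004
```

jog_arm([
  [0,0,-0.05,0,0.03],
  [0,0,-0.1,0,0.03],
  [0,0,-0.15,0,0.03],
  [0,0,-0.2,0,0.03],
  [0,0,-0.214,0,0.03],
  [0,0,-0.214,0,0.03],
])

```text
time_s: 2.6
ee_pos: [0.5635, -0.246, 0.2434]
tcp_rot: [[0.222, 0.975, 0.004], [0.975, -0.222, -0.0], [0.001, 0.004, -1.0]]
force: [0.5, 0.1, -2.2]
finger_gap: 0.402
```

Run:
```python
from h import *
go([.5327,-.0432,.236],-.228)
```

```text
t 2.6 pos [ 0.5635 -0.246   0.2434] F [ 0.5   0.1  -2.24] gap 34.3 jaw -0.224 -> shift [ 0.1909 -0.0751  0.0072] turn 0.004
```

jog_arm([
  [0.05,-0.02,0,0,0.03],
  [0.1,-0.04,0,0,0.03],
  [0.15,-0.06,0,0,0.03],
  [0.18,-0.07,0.002,0,0.03],
  [0.1905,-0.075,0.007,0.004,0.03],
  [0.1909,-0.0751,0.0072,0.004,0.03],
  [0.1909,-0.0751,0.0072,0.004,0.03],
  [0.1909,-0.0751,0.0072,0.004,0.03],
])

```text
time_s: 3.4
ee_pos: [0.5331, -0.0447, 0.2355]
tcp_rot: [[0.227, 0.974, 0.004], [0.974, -0.227, -0.001], [0.0, 0.004, -1.0]]
force: [-0.2, -0.2, -1.7]
finger_gap: 0.401
```

```bash
cat > look.py <<'E'
import sys
from h import *
tag=sys.argv[1]
go([.5327,-.0432,.236],-.228)
for n,b,f in(('top',(250,190,370,290),5),('side',(250,160,400,300),5)):
    c=cam(n,n+tag);x0,y0,x1,y1=b
    cv2.imwrite(f'pics/{n}{tag}z.png',cv2.resize(c['frame'][y0:y1,x0:x1],None,fx=f,fy=f,interpolation=cv2.INTER_CUBIC)[:600,:800])
E
python3 look.py 2
```

```text
t 3.4 pos [ 0.5331 -0.0447  0.2355] F [-0.24 -0.23 -1.74] gap 34.2 jaw -0.229 -> shift [ 0.0013 -0.0007 -0.0005] turn -0.001
```

View pics/top2z.png

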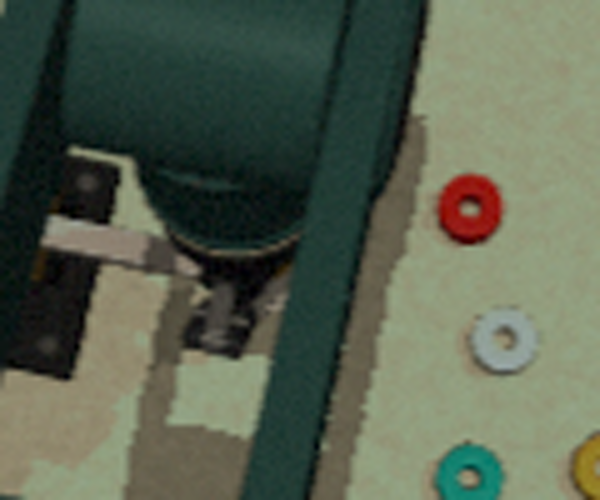

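View pics/side2z.png

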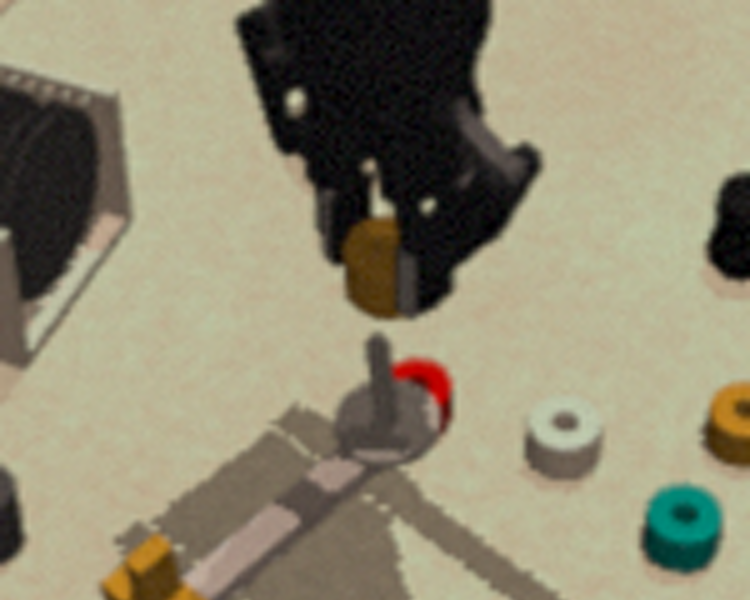

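```bash
cat > ov.py <<'E'
import sys
from h import *
tag=sys.argv[1];n=sys.argv[2];x0,y0,x1,y1=map(int,sys.argv[3:7]);pan=np.array([float(sys.argv[7]),float(sys.argv[8])]);th=float(sys.argv[9]);dz=float(sys.argv[10])
yaw=-.228;u=np.array([-np.sin(yaw),np.cos(yaw)]);piv=pan+(.16*np.cos(th)-.01*np.sin(th))*u
c=load(n);f=8;im=cv2.resize(c['frame'][y0:y1,x0:x1],None,fx=f,fy=f,interpolation=cv2.INTER_CUBIC)
def pl(w,col):
    q=(proj(c,w)-[x0,y0]+.5)*f;cv2.polylines(im,[np.round(q).astype(np.int32)],False,col,1)
M=lambda p:model(piv,yaw,th,p)
pl(M(circ(.022,-.16,.01)),(255,0,0));pl(M(circ(.0025,-.16,.064)),(0,0,255))
for s in(-1,1):
    # silhouettes: offset perpendicular to view dir horizontally
    r=np.array(c['rotation'])[:,0]*.005*s
    pl(M([[0,-.16,.01],[0,-.16,.059]])+r,(0,255,0))
o=manip.get_obs();e=o['ee_pos']
for z in(e[2]-dz,e[2]-dz+.024): pl(circ(.018,0,0)+[e[0],e[1],z],(255,255,0))
cv2.imwrite(f'pics/{tag}.png',im)
E
python3 ov.py s2o side 300 185 380 255 .5315 -.0485 .1 .0255
```

```text
(no output)
```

View pics/s2o.png

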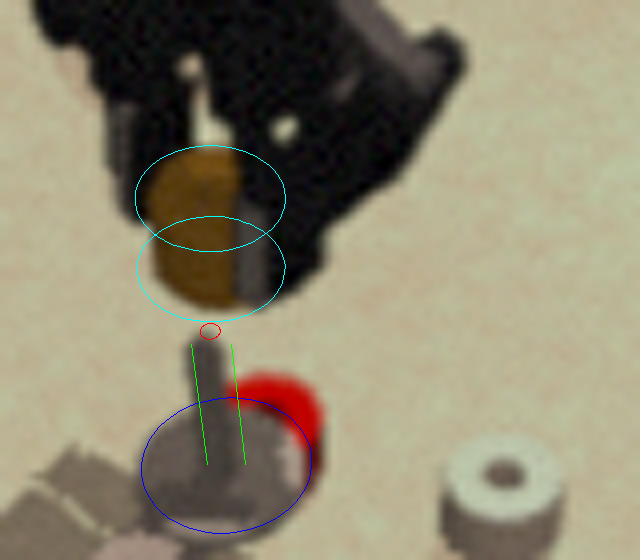

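```bash
cat > df.py <<'E'
from h import *
from scipy.optimize import least_squares
def axisfit(q,c,r,th,yaw=-.228,z0=None):
    # axis point (x,y) at height z0, direction tilted th toward u
    u=np.array([-np.sin(yaw),np.cos(yaw)]);ax=np.array([*(u*np.sin(th)),np.cos(th)])
    def res(p):
        d=q-np.array([p[0],p[1],z0]);d=d-np.outer(d@ax,ax);return np.linalg.norm(d,axis=1)-r
    v=np.array(c['origin'])[:2]-q[:,:2].mean(0);v/=np.linalg.norm(v)
    s=least_squares(res,q[:,:2].mean(0)-v*r*.8,loss='soft_l1',f_scale=.002)
    return s.x,np.std(res(s.x)),len(q)
def post(c,pan,th):
    P=pts(c);f=cv2.cvtColor(c['frame'],cv2.COLOR_BGR2HSV)
    d=np.hypot(P[...,0]-pan[0],P[...,1]-pan[1])
    zp=.11+.16*np.sin(th)+.01
    m=(d<.02)&(P[...,2]>zp+.008)&(P[...,2]<zp+.048)&(f[...,1]<110)
    return axisfit(P[m],c,.005,th,z0=zp)
def collar(c,e,dz):
    P=pts(c);f=cv2.cvtColor(c['frame'],cv2.COLOR_BGR2HSV)
    d=np.hypot(P[...,0]-e[0],P[...,1]-e[1])
    m=(d<.026)&(P[...,2]>e[2]-dz-.006)&(P[...,2]<e[2]-dz+.03)&(f[...,0]>8)&(f[...,0]<30)&(f[...,1]>130)
    q=P[m];print('zrange',np.percentile(q[:,2],[1,50,99]),np.median(f[m],0))
    return axisfit(q,c,.018,0,z0=e[2])
if __name__=='__main__':
    c=load('side');e=manip.get_obs()['ee_pos']
    print('post@pan',post(c,(.5315,-.0485),.1));print('collar',collar(c,e,.0255),e)
    c0=np.load('side.npz')
E
python3 df.py
python3 - <<'E'
from h import *;from df import *
import cv2
# same on first top/side images not stored; use current top cam for post
c=load('top');print(post(c,(.5315,-.0485),.1))
E
```

```text
post@pan (array([ 0.53162596, -0.04594603]), np.float64(0.001041041169915465), 60)
zrange [0.21226665 0.23217976 0.23683942] [ 18. 205.  83.]
collar (array([ 0.52484921, -0.04895086]), np.float64(0.004279347851522255), 185) [ 0.53314534 -0.04465709  0.2358314 ]df.py:8: RuntimeWarning: Mean of empty slice.
  v=np.array(c['origin'])[:2]-q[:,:2].mean(0);v/=np.linalg.norm(v)
  ret = um.true_divide(
df.py:9: RuntimeWarning: Mean of empty slice.
  s=least_squares(res,q[:,:2].mean(0)-v*r*.8,loss='soft_l1',f_scale=.002)
Traceback (most recent call last):
  File "df.py", line 16, in post
    return axisfit(P[m],c,.005,th,z0=zp)
  File "df.py", line 9, in axisfit
    s=least_squares(res,q[:,:2].mean(0)-v*r*.8,loss='soft_l1',f_scale=.002)
ValueError: Initial guess is outside of provided bounds
```

Run:
```python
from h import *;from df import *
c=load('side');e=manip.get_obs()['ee_pos']
P=pts(c);f=cv2.cvtColor(c['frame'],cv2.COLOR_BGR2HSV)
d=np.hypot(P[...,0]-e[0],P[...,1]-e[1])
m=((d<.03)&(P[...,2]>.2)&(P[...,2]<.245)&(f[...,0]>8)&(f[...,0]<30)&(f[...,1]>130)).astype(np.uint8)
ys,xs=np.nonzero(m);print(xs.min(),xs.max(),ys.min(),ys.max(),m.sum())
for y in range(ys.min(),ys.max()+1):
    xx=xs[ys==y];print(y,xx.min(),xx.max(),np.round(P[y,xx[len(xx)//2]],4),np.round(P[y,xx[2:3]],4))
for lo in(.228,.230):
    q=P[(m>0)&(P[...,2]<lo)];print(axisfit(q,c,.018,0,z0=.23))
print(proj(c,[e[0],e[1],e[2]-.0255]))
```

```text
317 334 203 223 186
203 323 323 [ 0.5471 -0.057   0.2336] []
204 321 328 [ 0.542  -0.0562  0.2341] [[ 0.5458 -0.0549  0.2332]]
205 319 329 [ 0.5401 -0.0532  0.2348] [[ 0.5455 -0.0508  0.2341]]
206 319 329 [ 0.5414 -0.0515  0.2329] [[ 0.5457 -0.0475  0.2341]]
207 318 329 [ 0.5403 -0.0498  0.2322] [[ 0.5447 -0.0425  0.236 ]]
208 318 329 [ 0.5376 -0.0456  0.2344] [[ 0.5446 -0.0422  0.2337]]
209 318 329 [ 0.5363 -0.0435  0.2341] [[ 0.5431 -0.0399  0.2336]]
210 318 328 [ 0.5357 -0.0389  0.2356] [[ 0.5413 -0.0371  0.2343]]
211 317 328 [ 0.5354 -0.0385  0.2335] [[ 0.5412 -0.0334  0.2347]]
212 319 328 [ 0.532  -0.0365  0.2342] [[ 0.5364 -0.033   0.2349]]
213 319 328 [ 0.5303 -0.034   0.2345] [[ 0.5359 -0.0321  0.2333]]
214 320 328 [ 0.5292 -0.0322  0.2339] [[ 0.5335 -0.0318  0.2321]]
215 320 328 [ 0.5283 -0.0308  0.233 ] [[ 0.5324 -0.03    0.2315]]
216 319 328 [ 0.5272 -0.0289  0.2325] [[ 0.5361 -0.0322  0.2249]]
217 320 328 [ 0.5283 -0.0307  0.2277] [[ 0.5334 -0.0315  0.2242]]
218 320 328 [ 0.5291 -0.0317  0.2237] [[ 0.5335 -0.0316  0.2214]]
219 320 334 [ 0.5278 -0.0332  0.2203] [[ 0.5337 -0.0319  0.2183]]
220 321 328 [ 0.5265 -0.0312  0.22  ] [[ 0.5314 -0.0317  0.217 ]]
221 322 328 [ 0.5273 -0.0324  0.2158] [[ 0.5276 -0.0293  0.2184]]
222 324 329 [ 0.5227 -0.0323  0.2157] [[ 0.5227 -0.0323  0.2157]]
223 327 327 [ 0.5234 -0.0333  0.2117] []
(array([ 0.52994932, -0.04890827]), np.float64(0.003697871500304037), 61)
(array([ 0.53031583, -0.04877334]), np.float64(0.003954351613851546), 71)
[325.82331621 217.9974652 ]
```

Run:
```python
from h import *
go([.5328,-.0402,.214],-.228)
```

```text
t 3.5 pos [ 0.5331 -0.0447  0.2358] F [ 1.25 -0.71 -0.72] gap 34.0 jaw -0.23 -> shift [ 0.0043 -0.0015  0.0218] turn -0.002
```

jog_arm([
  [0.0043,-0.0015,0.0,0,0.03],
  [0.0043,-0.0015,0.005,0,0.03],
  [0.0043,-0.0015,0.01,0,0.03],
  [0.0043,-0.0015,0.015,0,0.03],
  [0.0043,-0.0015,0.018,0,0.03],
  [0.0043,-0.0015,0.021,0,0.03],
  [0.0043,-0.0015,0.021,0,0.03],
])

```text
time_s: 4.2
ee_pos: [0.5325, -0.04, 0.2143]
tcp_rot: [[0.228, 0.974, 0.004], [0.974, -0.228, -0.0], [0.001, 0.004, -1.0]]
force: [-0.5, 0.5, -1.1]
finger_gap: 0.399
```

```bash
python3 look.py 3;python3 ov.py s3o side 300 185 380 255 .5313 -.0455 .1 .0255
```

```text
t 4.2 pos [ 0.5325 -0.04    0.2143] F [-0.54  0.47 -1.09] gap 34.1 jaw -0.23 -> shift [-0.0031  0.001  -0.0217] turn -0.002
```

View pics/s3o.png

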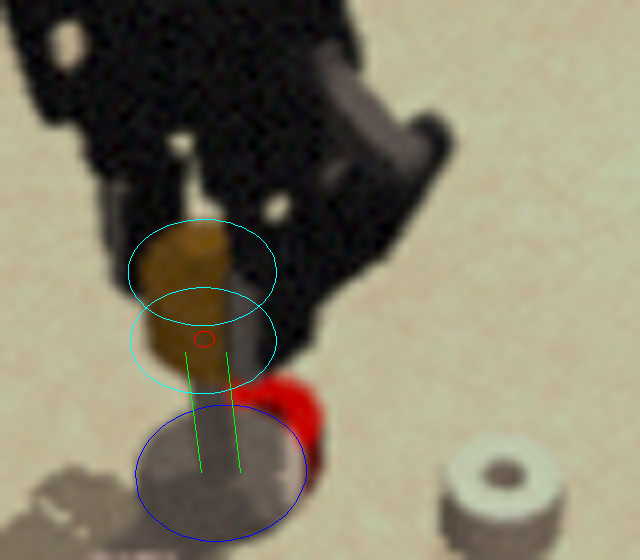

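jog_arm([
  [0.0003,0.0005,0.002,0,0.03],
  [0.0001,0.0005,0.004,0,0.03],
  [-0.0001,0.0005,0.006,0,0.03],
  [-0.0003,0.0005,0.008,0,0.03],
  [-0.0003,0.0005,0.008,0,0.03],
])

```text
time_s: 4.8
ee_pos: [0.5334, -0.0404, 0.2066]
tcp_rot: [[0.228, 0.974, 0.005], [0.974, -0.228, -0.0], [0.001, 0.005, -1.0]]
force: [1.0, 2.0, -0.2]
finger_gap: 0.399
```

```bash
python3 look.py 4;python3 ov.py s4o side 300 185 380 255 .5313 -.0455 .1 .0255
```

```text
t 4.8 pos [ 0.5334 -0.0404  0.2066] F [ 1.03  2.05 -0.18] gap 34.1 jaw -0.23 -> shift [-0.0028  0.0001 -0.0294] turn -0.002
```

View pics/s4o.png

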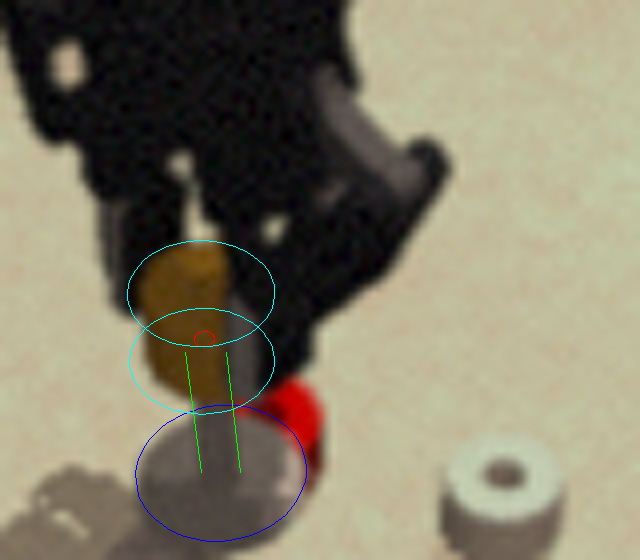

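jog_arm([
  [0.0008,0,0.0,0,0.03],
  [0.001,0,0.001,0,0.03],
  [0.0009,0,0.002,0,0.03],
  [0.0008,0,0.003,0,0.03],
  [0.0008,0,0.003,0,0.03],
])

```text
time_s: 5.4
ee_pos: [0.5336, -0.0396, 0.2037]
tcp_rot: [[0.228, 0.974, 0.005], [0.974, -0.228, -0.0], [0.001, 0.005, -1.0]]
force: [1.0, 2.7, -1.1]
finger_gap: 0.397
```

```bash
for i in 1 ; do python3 look.py 5; done
```

```text
t 5.4 pos [ 0.5336 -0.0396  0.2037] F [ 0.95  2.71 -1.06] gap 33.9 jaw -0.23 -> shift [-0.0037  0.0001 -0.0323] turn -0.002
```

jog_arm([
  [0.001,0,0.0,0,0.03],
  [0.001,0,0.0,0,0.03],
  [0.001,0,0.0,0,0.03],
])

```text
time_s: 5.8
ee_pos: [0.5338, -0.0386, 0.2037]
tcp_rot: [[0.228, 0.974, 0.005], [0.974, -0.228, -0.0], [0.001, 0.005, -1.0]]
force: [1.3, 1.8, -1.8]
finger_gap: 0.398
```

jog_arm([
  [0.001,0,0.0,0,0.03],
  [0.001,0,0.0,0,0.03],
  [0.001,0,0.0,0,0.03],
])

```text
time_s: 6.1
ee_pos: [0.5337, -0.0377, 0.2036]
tcp_rot: [[0.228, 0.974, 0.004], [0.974, -0.228, -0.0], [0.0, 0.004, -1.0]]
force: [0.4, 0.1, -1.7]
finger_gap: 0.398
```

jog_arm([
  [-0.0001,0,0.002,0,0.03],
  [-0.0003,0,0.004,0,0.03],
  [-0.0005,0,0.006,0,0.03],
  [-0.0006,0,0.008,0,0.03],
  [-0.0006,0,0.008,0,0.03],
])

```text
time_s: 6.6
ee_pos: [0.5337, -0.0383, 0.1953]
tcp_rot: [[0.228, 0.974, 0.004], [0.974, -0.228, -0.0], [0.001, 0.004, -1.0]]
force: [1.0, 0.1, -1.7]
finger_gap: 0.4
```

```bash
cd .;python3 look.py 6;python3 ov.py s6o side 300 185 380 255 .5318 -.0445 .1 .0255
```

```text
t 6.6 pos [ 0.5337 -0.0383  0.1953] F [ 0.97  0.06 -1.68] gap 34.2 jaw -0.23 -> shift [-0.005   0.0003 -0.0407] turn -0.002
```

View pics/s6o.png

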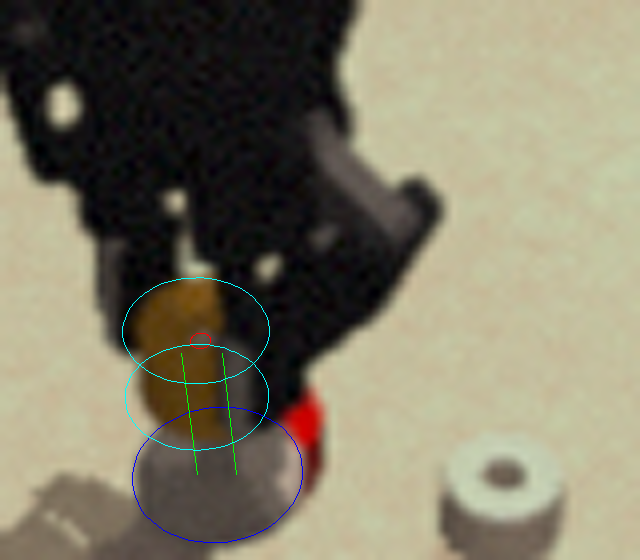

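jog_arm([
  [-0.0002,0.0004,0.002,0,0.03],
  [-0.0004,0.0004,0.004,0,0.03],
  [-0.0006,0.0004,0.006,0,0.03],
  [-0.0008,0.0004,0.008,0,0.03],
  [-0.0008,0.0004,0.008,0,0.03],
])

```text
time_s: 7.2
ee_pos: [0.5339, -0.039, 0.1872]
tcp_rot: [[0.228, 0.974, 0.004], [0.974, -0.228, -0.0], [0.001, 0.004, -1.0]]
force: [-0.1, 3.0, -0.6]
finger_gap: 0.403
```

jog_arm([
  [0,0,0,0,0.03],
])

```text
time_s: 7.3
ee_pos: [0.534, -0.0389, 0.1872]
tcp_rot: [[0.228, 0.974, 0.004], [0.974, -0.228, 0.0], [0.001, 0.004, -1.0]]
force: [0.4, 2.5, -1.4]
finger_gap: 0.4
```

jog_arm([
  [0.0007,0,0.0,0,0.03],
  [0.0007,0,0.002,0,0.03],
  [0.0005,0,0.004,0,0.03],
  [0.0004,0,0.006,0,0.03],
  [0.0004,0,0.006,0,0.03],
])

```text
time_s: 7.8
ee_pos: [0.5338, -0.0388, 0.1808]
tcp_rot: [[0.228, 0.974, 0.003], [0.974, -0.228, -0.0], [0.001, 0.003, -1.0]]
force: [0.1, -1.4, -2.7]
finger_gap: 0.4
```

jog_arm([
  [0,0,0,0,0.03],
])

```text
time_s: 7.9
ee_pos: [0.5338, -0.0389, 0.1807]
tcp_rot: [[0.228, 0.974, 0.003], [0.974, -0.228, -0.0], [0.0, 0.003, -1.0]]
force: [0.1, -0.5, -1.5]
finger_gap: 0.4
```

jog_arm([
  [-0.0001,0,0.002,0,0.03],
  [-0.0003,0,0.004,0,0.03],
  [-0.0005,0,0.006,0,0.03],
  [-0.0007,0,0.008,0,0.03],
  [-0.0007,0,0.008,0,0.03],
  [-0.0007,0,0.008,0,0.03],
])

```text
time_s: 8.5
ee_pos: [0.5336, -0.0396, 0.1726]
tcp_rot: [[0.228, 0.974, 0.003], [0.974, -0.228, -0.0], [0.0, 0.003, -1.0]]
force: [0.4, -0.1, -2.5]
finger_gap: 0.395
```

jog_arm([
  [0,0,0,0,0.03],
])

```text
time_s: 8.6
ee_pos: [0.5336, -0.0396, 0.1725]
tcp_rot: [[0.228, 0.974, 0.003], [0.974, -0.228, -0.0], [0.0, 0.003, -1.0]]
force: [-0.6, -1.4, -1.7]
finger_gap: 0.402
```

jog_arm([
  [-0.0003,0,0.002,0,0.03],
  [-0.0005,0,0.004,0,0.03],
  [-0.0008,0,0.006,0,0.03],
  [-0.0008,0,0.007,0,0.03],
  [-0.0008,0,0.007,0,0.03],
  [-0.0008,0,0.007,0,0.03],
])

```text
time_s: 9.2
ee_pos: [0.5334, -0.0404, 0.1654]
tcp_rot: [[0.228, 0.974, 0.003], [0.974, -0.228, -0.0], [0.0, 0.003, -1.0]]
force: [0.4, 0.3, -2.2]
finger_gap: 0.395
```

```bash
cd .;python3 look.py 7;python3 ov.py s7o side 300 185 380 255 .5318 -.0445 .1 .0255
```

```text
t 9.2 pos [ 0.5334 -0.0404  0.1654] F [ 0.45  0.26 -2.16] gap 33.8 jaw -0.23 -> shift [-0.0029  0.0001 -0.0706] turn -0.002
```

View pics/s7o.png

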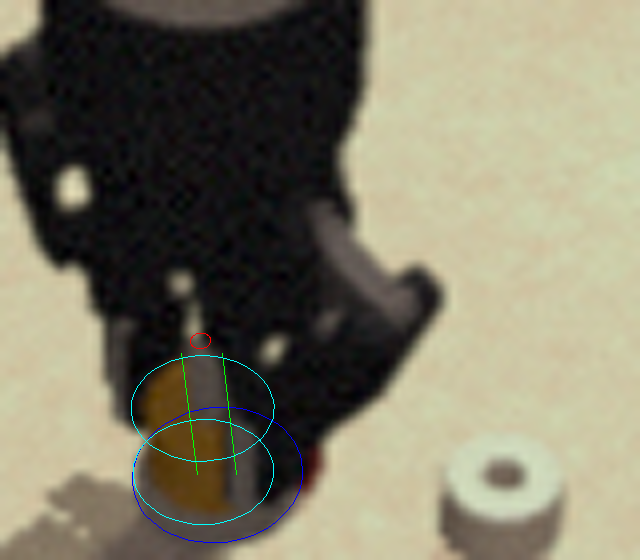

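jog_arm([
  [-0.0002,0,0.001,0,0.03],
  [-0.0003,0,0.002,0,0.03],
  [-0.0004,0,0.003,0,0.03],
  [-0.0004,0,0.004,0,0.03],
  [-0.0005,0,0.005,0,0.03],
  [-0.0006,0,0.006,0,0.03],
  [-0.0006,0,0.006,0,0.03],
])

```text
time_s: 10.0
ee_pos: [0.5333, -0.0411, 0.1594]
tcp_rot: [[0.228, 0.974, 0.003], [0.974, -0.228, -0.0], [0.0, 0.003, -1.0]]
force: [-0.3, -1.1, 0.0]
finger_gap: 0.401
```

jog_arm([
  [-0.0002,0,0.001,0,0.03],
  [-0.0003,0,0.002,0,0.03],
  [-0.0004,0,0.003,0,0.03],
  [-0.0004,0,0.003,0,0.03],
  [-0.0004,0,0.003,0,0.03],
])

```text
time_s: 10.5
ee_pos: [0.5332, -0.0415, 0.1564]
tcp_rot: [[0.228, 0.974, 0.003], [0.974, -0.228, -0.0], [0.0, 0.003, -1.0]]
force: [0.2, -0.1, 0.3]
finger_gap: 0.399
```

jog_arm([
  [0,0,0,0,0.03],
])

```text
time_s: 10.6
ee_pos: [0.5332, -0.0415, 0.1564]
tcp_rot: [[0.228, 0.974, 0.003], [0.974, -0.228, -0.001], [0.0, 0.003, -1.0]]
force: [-0.3, 0.0, 0.7]
finger_gap: 0.4
```

jog_arm([
  [-0.0002,0,0.002,0,0.03],
  [-0.0004,0,0.004,0,0.03],
  [-0.0006,0,0.006,0,0.03],
  [-0.0008,0,0.008,0,0.03],
  [-0.0009,0,0.0095,0,0.03],
  [-0.0009,0,0.0095,0,0.03],
])

```text
time_s: 11.2
ee_pos: [0.533, -0.0425, 0.1467]
tcp_rot: [[0.228, 0.974, 0.003], [0.974, -0.228, -0.001], [-0.0, 0.003, -1.0]]
force: [0.1, -1.8, 0.8]
finger_gap: 0.398
```

jog_arm([
  [0,0,0,0,0.03],
])

```text
time_s: 11.3
ee_pos: [0.5331, -0.0426, 0.1467]
tcp_rot: [[0.228, 0.974, 0.003], [0.974, -0.228, -0.001], [-0.0, 0.003, -1.0]]
force: [0.6, -0.2, 0.9]
finger_gap: 0.396
```

jog_arm([
  [0,0,0,0,0.03],
])

```text
time_s: 11.4
ee_pos: [0.5331, -0.0425, 0.1467]
tcp_rot: [[0.228, 0.974, 0.003], [0.974, -0.228, -0.001], [-0.0, 0.003, -1.0]]
force: [-1.7, -1.0, 0.4]
finger_gap: 0.396
```

```bash
cd .;python3 look.py 8;python3 ov.py s8o side 300 185 380 255 .5315 -.046 .0 .0255; python3 fit.py
```

```text
t 11.4 pos [ 0.5331 -0.0425  0.1467] F [-1.7  -1.03  0.39] gap 33.8 jaw -0.23 -> shift [-0.0007  0.     -0.0893] turn -0.002
top pan 5 [ 0.5118445  -0.04901519  0.13148373] [ 0.51141999 -0.04808632  0.1324935 ] [ 0.50440053 -0.05534283  0.12604167] [ 0.51843945 -0.04082981  0.13894533]
top post 952 [[0.5295, -0.0571, 0.5465], [0.5226, -0.0671, 0.5463], [0.5277, -0.0755, 0.546], [0.5353, -0.0252, 0.5459], [0.526, -0.0755, 0.5456], [0.5193, -0.0637, 0.5456], [0.5369, -0.042, 0.5456], [0.5226, -0.0754, 0.5455]] [ 0.53020536 -0.04765525  0.53780165]
top bar 379 dx/dy [0.23182086 0.54255164] yaw -0.227797074861636
z vs y [-0.01042636  0.11823929]
side pan 187 [ 0.53055098 -0.03535626  0.13945645] [ 0.53126733 -0.04135035  0.1355827 ] [ 0.50021594 -0.05585147  0.12519223] [ 0.56231872 -0.02684922  0.14597316]
side post 499 [[0.5353, -0.0671, 0.5427], [0.5326, -0.077, 0.5422], [0.5315, -0.0779, 0.5421], [0.5341, -0.0765, 0.542], [0.5359, -0.0738, 0.5412], [0.5356, -0.0706, 0.5411], [0.5397, -0.0686, 0.5409], [0.535, -0.0751, 0.5409]] [ 0.53218793 -0.03707571  0.21305538]
side bar 985 dx/dy [0.23500251 0.54008615] yaw -0.23081433456640643
z vs y [-0.00507441  0.11576291]
```

View pics/s8o.png

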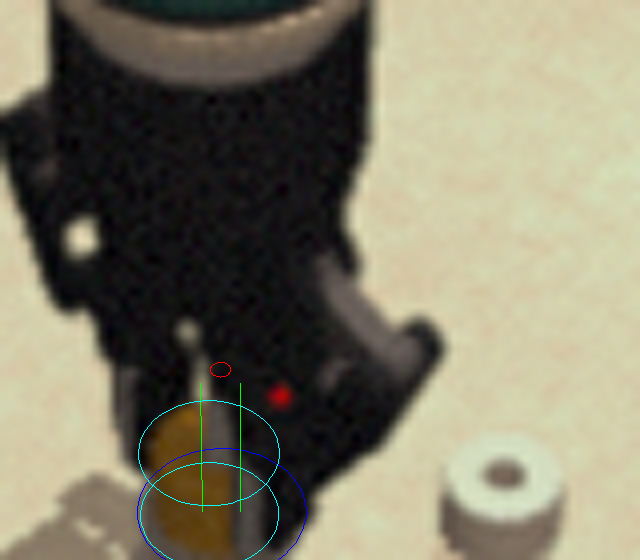

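jog_arm([
  [0,0,0,0,0.06],
  [0,0,0,0,0.06],
  [0,0,0,0,0.06],
  [0,0,-0.02,0,0.06],
  [0,0,-0.05,0,0.06],
  [0,0,-0.1,0,0.06],
  [0,0,-0.12,0,0.06],
])

```text
time_s: 12.2
ee_pos: [0.5346, -0.0427, 0.2709]
tcp_rot: [[0.228, 0.974, 0.008], [0.974, -0.228, -0.002], [0.0, 0.008, -1.0]]
force: [0.8, 0.3, -0.7]
finger_gap: 0.701
```

jog_arm([
  [-0.1,0.03,0,0,0.06],
  [-0.1,0.03,0,0,0.06],
  [-0.1,0.03,0,0,0.06],
  [-0.1,0.03,0,0,0.06],
  [-0.1,0.03,0,0,0.06],
  [-0.1,0.03,0,0,0.06],
  [-0.1,0.03,0,0,0.06],
])

```text
time_s: 12.9
ee_pos: [0.5409, -0.1456, 0.271]
tcp_rot: [[0.226, 0.974, 0.008], [0.974, -0.226, -0.001], [0.001, 0.008, -1.0]]
force: [-0.1, -0.5, 0.6]
finger_gap: 0.705
```

```bash
cd .;python3 look.py 9; python3 fit.py|grep -A1 bar
```

```text
t 12.9 pos [ 0.5409 -0.1456  0.271 ] F [-0.13 -0.49  0.6 ] gap 60.2 jaw -0.228 -> shift [ 0.0979 -0.0314  0.0348] turn -0.0
top bar 490 dx/dy [0.22962604 0.54261588] yaw -0.22571319166705245
z vs y [-0.10003663  0.12830652]
--
side bar 995 dx/dy [0.23575711 0.54014756] yaw -0.23152932924447728
z vs y [-0.09873389  0.12598874]
```

View pics/side9.png

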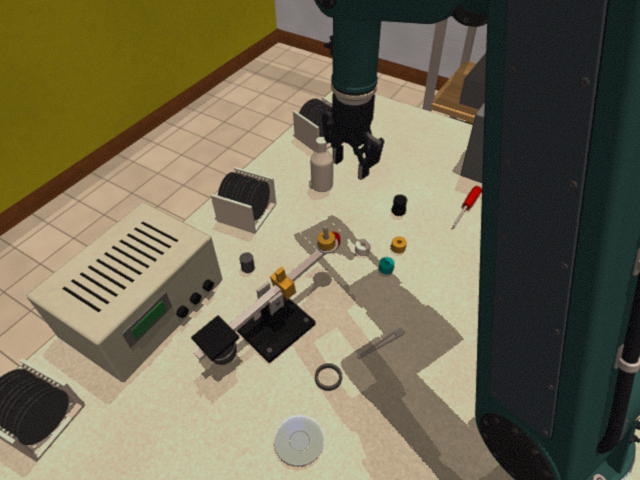

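View pics/side9z.png

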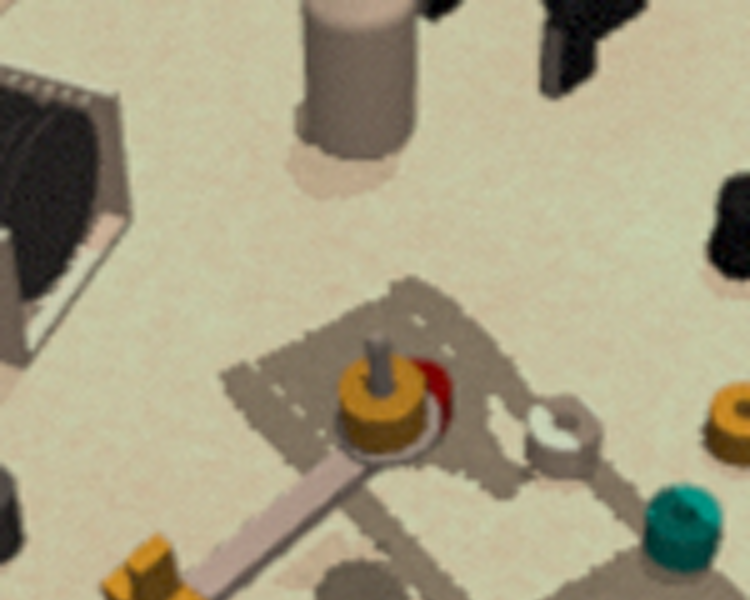

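```bash
cd .;python3 - <<'E'
from h import *
piv=np.array([.5675,.1096]);yaw=-.228;R=np.array([[np.cos(yaw),-np.sin(yaw)],[np.sin(yaw),np.cos(yaw)]])
for n in('top','side'):
    P=pts(load(n));d=(P[...,:2]-piv)@R
    for lo in(-.03,-.02,-.01,0,.01,.02):
        m=(abs(d[...,0])<.04)&(d[...,1]>lo)&(d[...,1]<lo+.01)&(P[...,2]>.06)&(P[...,2]<.25)
        print(n,lo,np.round(np.percentile(P[m][:,2],[50,90,99]),4),m.sum())
go([.5615,.081,.23],-.228+np.pi/2);print(manip.get_obs()['joints'])
E
```

```text
top -0.03 [0.1335 0.1626 0.1646] 74
top -0.02 [0.1155 0.1252 0.1305] 45
top -0.01 [0.1151 0.1241 0.1271] 97
top 0 [0.1164 0.1257 0.1291] 78
top 0.01 [0.1135 0.1221 0.1266] 61
top 0.02 [0.1133 0.1182 0.1197] 26
side -0.03 [0.13   0.156  0.1629] 241
side -0.02 [0.1155 0.122  0.1243] 126
side -0.01 [0.1153 0.1228 0.1251] 161
side 0 [0.1132 0.1222 0.1256] 197
side 0.01 [0.1008 0.1172 0.1243] 207
side 0.02 [0.1129 0.1149 0.1162] 53
t 13.0 pos [ 0.541  -0.146   0.2711] F [0.08 0.5  1.67] gap 60.0 jaw -0.229 -> shift [ 0.2257 -0.0318  0.0409] turn 1.57
[-0.38789614  0.27917761  1.57556643  0.0017635   1.2788203  -0.15987104]
```

jog_arm([
  [0.05,-0.005,0,0.15,0.05],
  [0.1,-0.01,0,0.3,0.034],
  [0.15,-0.02,0,0.45,0.034],
  [0.2,-0.03,0.0,0.6,0.034],
  [0.2257,-0.0318,0.02,0.75,0.034],
  [0.2257,-0.0318,0.04,0.9,0.034],
  [0.2257,-0.0318,0.04,1.05,0.034],
  [0.2257,-0.0318,0.04,1.2,0.034],
  [0.2257,-0.0318,0.04,1.35,0.034],
  [0.2257,-0.0318,0.04,1.5,0.034],
])

```text
time_s: 14.0
ee_pos: [0.5613, 0.0816, 0.2308]
tcp_rot: [[0.994, -0.105, 0.008], [-0.105, -0.994, -0.001], [0.008, 0.001, -1.0]]
force: [0.5, 0.2, 0.0]
finger_gap: 0.399
```

```bash
cd .;python3 look.py 10;python3 - <<'E'
from h import *
go([.5615,.081,.175],-.228+np.pi/2)
E
```

```text
t 14.0 pos [0.5613 0.0816 0.2308] F [0.53 0.21 0.01] gap 34.1 jaw -1.676 -> shift [-0.0153  0.1271 -0.0052] turn -1.448
t 14.1 pos [0.5613 0.0815 0.2309] F [ 0.23 -0.27  1.05] gap 34.3 jaw -1.671 -> shift [-0.0002  0.0004  0.0559] turn 0.128
```

View pics/side10.png

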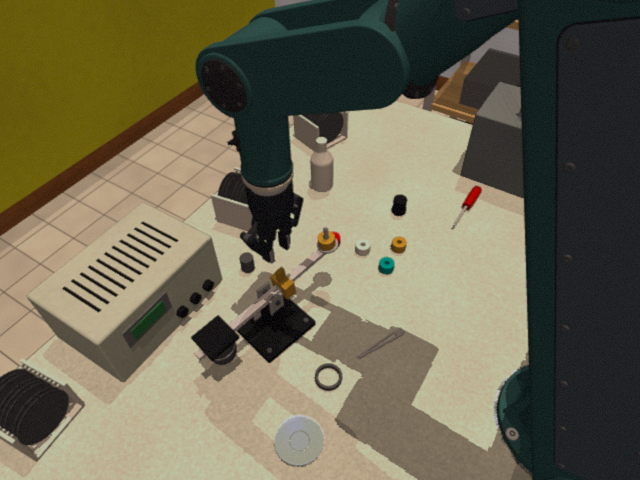

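jog_arm([
  [-0.0002,0.0004,0.01,0.128,0.034],
  [-0.0002,0.0004,0.03,0.128,0.034],
  [-0.0002,0.0004,0.045,0.128,0.034],
  [-0.0002,0.0004,0.045,0.128,0.034],
])

```text
time_s: 14.5
ee_pos: [0.5597, 0.0812, 0.184]
tcp_rot: [[0.975, -0.222, 0.004], [-0.222, -0.975, -0.002], [0.004, 0.001, -1.0]]
force: [-0.7, 0.2, 0.6]
finger_gap: 0.397
```

```bash
cd .;cat > zz.py <<'E'
import sys
from h import *
tag=sys.argv[1]
for n,b in(('top',(200,180,330,280)),('side',(220,200,350,330))):
    c=cam(n,n+tag);x0,y0,x1,y1=b
    cv2.imwrite(f'pics/{n}{tag}z.png',cv2.resize(c['frame'][y0:y1,x0:x1],None,fx=4.6,fy=4.6,interpolation=cv2.INTER_CUBIC))
go([.5615,.081,.156],-.228+np.pi/2)
E
python3 zz.py 11;python3 fit.py|grep -A1 bar
```

```text
t 14.6 pos [0.5614 0.0812 0.186 ] F [ 0.44 -0.82  0.72] gap 34.0 jaw -1.797 -> shift [-0.0001  0.0002  0.03  ] turn 0.002
top bar 276 dx/dy [0.23253156 0.54221764] yaw -0.22847142797820202
z vs y [-0.10049731  0.12771105]
--
side bar 955 dx/dy [0.2360032  0.54014629] yaw -0.23176244478526856
z vs y [-0.10072941  0.12593496]
```

View pics/side11z.png

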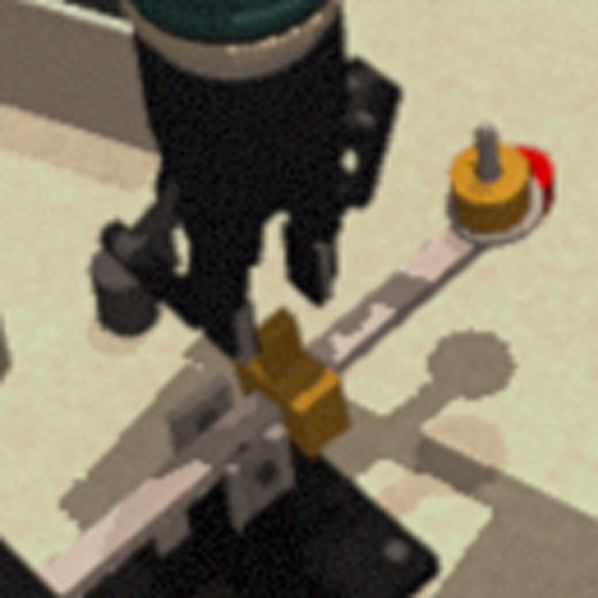

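View pics/top11z.png

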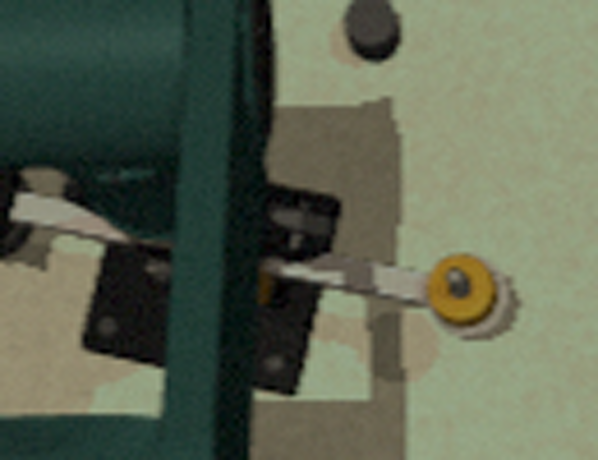

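jog_arm([
  [0,0,0.004,0,0.034],
  [0,0,0.008,0,0.034],
  [0,0,0.011,0,0.034],
  [0,0,0.011,0,0.034],
])

```text
time_s: 15.0
ee_pos: [0.5612, 0.0812, 0.1747]
tcp_rot: [[0.975, -0.224, 0.007], [-0.224, -0.975, -0.001], [0.007, -0.0, -1.0]]
force: [-0.0, 0.8, -0.4]
finger_gap: 0.399
```

```bash
cd .;python3 zz.py 12
```

```text
t 15.1 pos [0.5615 0.0812 0.175 ] F [ 0.47  0.51 -0.31] gap 34.1 jaw -1.797 -> shift [-0.0001  0.0002  0.019 ] turn 0.002
```

View pics/side12z.png

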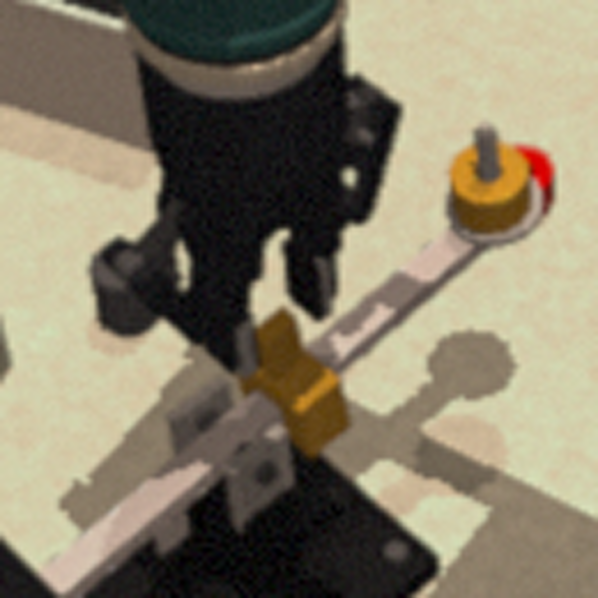

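jog_arm([
  [0,0,0.005,0,0.034],
  [0,0,0.01,0,0.034],
  [0,0,0.014,0,0.034],
  [0,0,0.017,0,0.034],
  [0,0,0.017,0,0.034],
])

```text
time_s: 15.6
ee_pos: [0.5612, 0.0812, 0.1574]
tcp_rot: [[0.975, -0.224, 0.006], [-0.224, -0.975, -0.001], [0.006, 0.0, -1.0]]
force: [0.2, 0.1, 0.3]
finger_gap: 0.397
```

```bash
cd .;python3 zz.py 13;python3 fit.py|grep -A1 bar
```

```text
t 15.7 pos [0.5615 0.0812 0.1579] F [-0.22  0.71  0.54] gap 33.8 jaw -1.797 -> shift [-0.      0.0002  0.0019] turn 0.002
top bar 243 dx/dy [0.23162319 0.54204983] yaw -0.2276094798270213
z vs y [-0.1032135   0.12821421]
--
side bar 941 dx/dy [0.23653364 0.53937643] yaw -0.23226484287425803
z vs y [-0.10120493  0.1259175 ]
```

View pics/side13z.png

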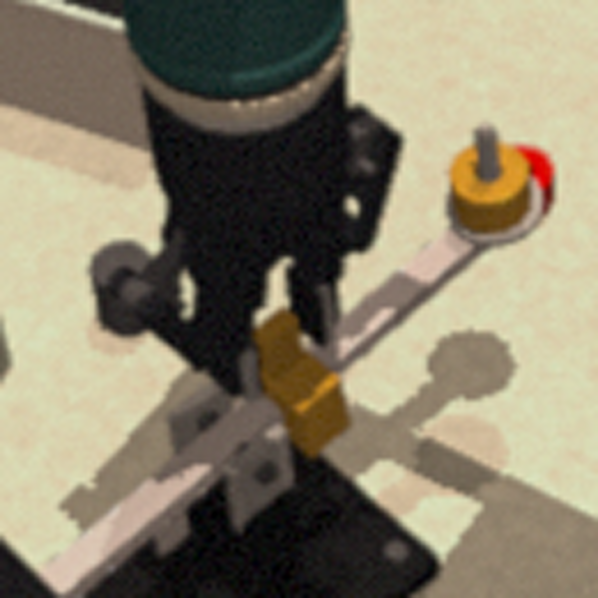

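jog_arm([
  [0,0.003,0,0,0.034],
  [0,0.006,0,0,0.034],
  [0,0.009,0,0,0.034],
  [0,0.012,0,0,0.034],
  [0,0.015,0,0,0.034],
  [0,0.018,0,0,0.034],
  [0,0.021,0,0,0.034],
  [0,0.024,0,0,0.034],
  [0,0.024,0,0,0.034],
  [0,0.024,0,0,0.034],
])

```text
time_s: 16.7
ee_pos: [0.5562, 0.0575, 0.158]
tcp_rot: [[0.975, -0.224, 0.007], [-0.224, -0.975, -0.002], [0.007, 0.0, -1.0]]
force: [-0.9, -0.1, -0.4]
finger_gap: 0.394
```

```bash
cd .;python3 zz.py 14;python3 fit.py|grep -A1 bar
```

```text
t 16.8 pos [0.5562 0.0577 0.158 ] F [-0.57  0.5   0.07] gap 34.0 jaw -1.797 -> shift [-0.0001 -0.0239  0.002 ] turn 0.002
top bar 229 dx/dy [0.22786595 0.54049422] yaw -0.22404061850895912
z vs y [-0.03875651  0.12114592]
--
side bar 974 dx/dy [0.23474831 0.53978573] yaw -0.23057342554794827
z vs y [-0.04056257  0.11936509]
```

View pics/side14z.png

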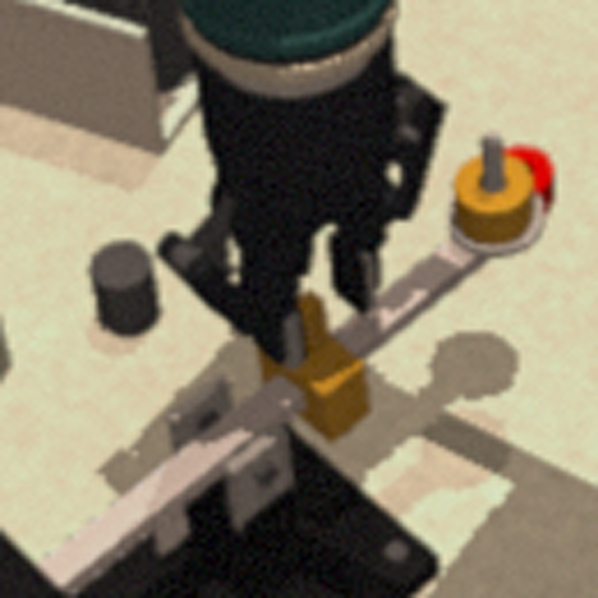

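jog_arm([
  [0,-0.004,0,0,0.034],
  [0,-0.004,0,0,0.034],
  [0,-0.004,0,0,0.034],
  [0,-0.004,0,0,0.034],
  [0,-0.004,0,0,0.034],
  [0,-0.004,0,0,0.034],
  [0,-0.004,0,0,0.034],
  [0,-0.004,0,0,0.034],
  [0,-0.004,0,0,0.034],
  [0,-0.004,0,0,0.034],
])

```text
time_s: 17.8
ee_pos: [0.5572, 0.0616, 0.158]
tcp_rot: [[0.975, -0.224, 0.007], [-0.224, -0.975, -0.002], [0.008, -0.0, -1.0]]
force: [0.3, -0.2, 0.2]
finger_gap: 0.4
```

```bash
cd .;python3 zz.py 15;python3 fit.py|grep -A1 bar
```

```text
t 17.9 pos [0.5571 0.0616 0.158 ] F [-1.25  0.26 -0.01] gap 34.0 jaw -1.797 -> shift [-0.0001 -0.0199  0.002 ] turn 0.002
top bar 237 dx/dy [0.22953292 0.54078467] yaw -0.22562473424777563
z vs y [-0.05510882  0.12321011]
--
side bar 944 dx/dy [0.23509195 0.53939882] yaw -0.2308991002711801
z vs y [-0.05569035  0.12120091]
```

View pics/side15z.png

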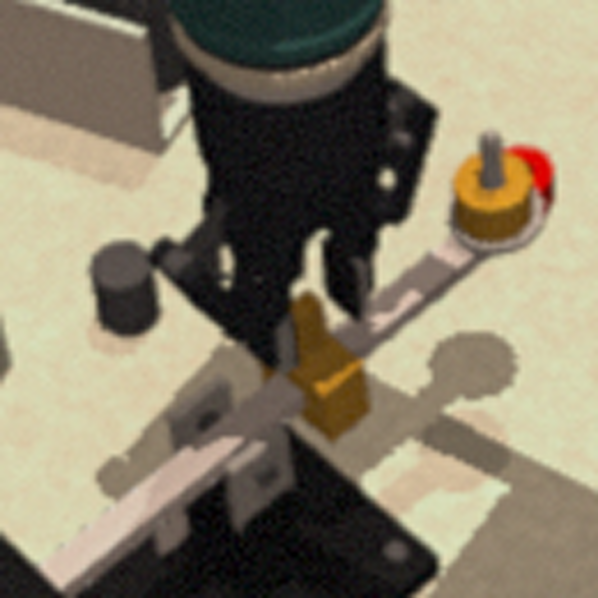

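jog_arm([
  [0,0.004,0,0,0.034],
  [0,0.006,0,0,0.034],
  [0,0.008,0,0,0.034],
  [0,0.01,0,0,0.034],
  [0,0.012,0,0,0.034],
  [0,0.014,0,0,0.034],
  [0,0.014,0,0,0.034],
  [0,0.01,0,0,0.034],
  [0,0.008,0,0,0.034],
  [0,0.008,0,0,0.034],
])

```text
time_s: 18.9
ee_pos: [0.5555, 0.0542, 0.158]
tcp_rot: [[0.975, -0.223, 0.008], [-0.223, -0.975, -0.002], [0.008, -0.0, -1.0]]
force: [0.2, -0.0, -0.6]
finger_gap: 0.398
```

jog_arm([
  [0,0,0,0,0.034],
  [0,0,0,0,0.034],
  [0,0,0,0,0.034],
  [0,0,0,0,0.034],
  [0,0,0,0,0.034],
  [0,0,0,0,0.034],
  [0,0,0,0,0.034],
  [0,0,0,0,0.034],
  [0,0,0,0,0.034],
  [0,0,0,0,0.034],
])

```text
time_s: 19.9
ee_pos: [0.5555, 0.0542, 0.1581]
tcp_rot: [[0.975, -0.223, 0.008], [-0.223, -0.975, -0.002], [0.008, -0.0, -1.0]]
force: [0.6, 0.2, -0.4]
finger_gap: 0.399
```

```bash
cd .;python3 zz.py 16;python3 fit.py|grep -A1 bar
```

```text
t 20.0 pos [0.5555 0.0541 0.1581] F [0.36 0.13 0.04] gap 34.2 jaw -1.796 -> shift [-0.0002 -0.0275  0.0021] turn 0.003
top bar 224 dx/dy [0.22868503 0.54014172] yaw -0.22481912742358648
z vs y [-0.00792     0.11811085]
--
side bar 961 dx/dy [0.23378259 0.53963518] yaw -0.22965794918972834
z vs y [-0.00889889  0.11604416]
```

View pics/side16z.png

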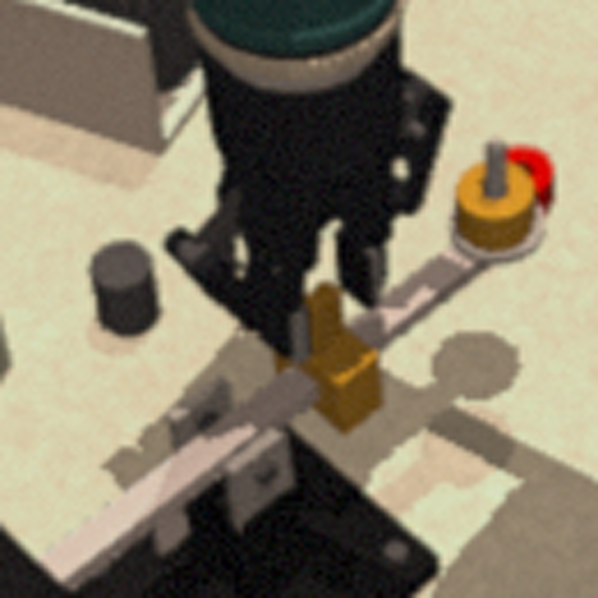

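jog_arm([
  [0,0.003,0,0,0.034],
  [0,0.005,0,0,0.034],
  [0,0.0065,0,0,0.034],
  [0,0.0075,0,0,0.034],
  [0,0.0075,0,0,0.034],
  [0,0.0075,0,0,0.034],
  [0,0.003,0,0,0.034],
  [0,0,0,0,0.034],
  [0,0,0,0,0.034],
  [0,0,0,0,0.034],
])

```text
time_s: 21.0
ee_pos: [0.5555, 0.0543, 0.1581]
tcp_rot: [[0.975, -0.223, 0.008], [-0.223, -0.975, -0.002], [0.008, -0.0, -1.0]]
force: [0.6, 0.4, -0.3]
finger_gap: 0.399
```

jog_arm([
  [0,0,-0.005,0,0.034],
  [0,0,-0.015,0,0.034],
  [0,0,-0.03,0,0.034],
  [0,0,-0.06,0,0.034],
  [0,0,-0.09,0,0.034],
  [0,0,-0.09,0,0.034],
  [0,0,-0.09,0,0.034],
  [0,0,-0.09,0,0.034],
  [0,0,-0.09,0,0.034],
  [0,0,-0.09,0,0.034],
])

```text
time_s: 22.0
ee_pos: [0.5542, 0.0545, 0.2471]
tcp_rot: [[0.975, -0.223, 0.006], [-0.223, -0.975, -0.002], [0.006, 0.0, -1.0]]
force: [-0.1, 0.0, -0.2]
finger_gap: 0.397
```

```bash
cd .;python3 zz.py 17;python3 fit.py|grep -A1 bar
```

```text
t 22.1 pos [0.5545 0.0545 0.2474] F [-0.57 -0.47 -0.1 ] gap 34.1 jaw -1.796 -> shift [ 0.0004 -0.0274  0.0913] turn 0.003
top bar 404 dx/dy [0.23031837 0.54167451] yaw -0.22637074427705753
z vs y [-0.00040948  0.11703984]
--
side bar 844 dx/dy [0.23444787 0.54036695] yaw -0.230288662406943
z vs y [0.0007742  0.11566791]
```

View pics/side17z.png

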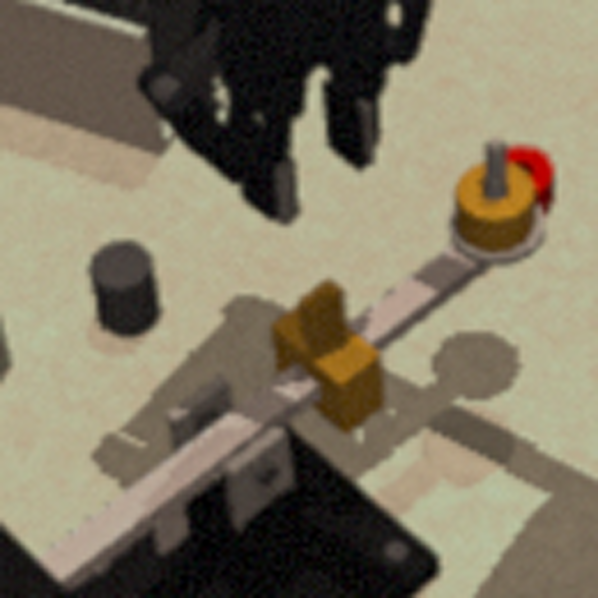

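jog_arm([
  [0,0,0,0,0.034],
  [0,0,0,0,0.034],
  [0,0,0,0,0.034],
  [0,0,0,0,0.034],
  [0,0,0,0,0.034],
  [0,0,0,0,0.034],
  [0,0,0,0,0.034],
  [0,0,0,0,0.034],
  [0,0,0,0,0.034],
  [0,0,0,0,0.034],
])

```text
time_s: 23.1
ee_pos: [0.5545, 0.0545, 0.2473]
tcp_rot: [[0.975, -0.223, 0.006], [-0.223, -0.975, -0.002], [0.006, 0.0, -1.0]]
force: [0.3, 0.1, -0.8]
finger_gap: 0.397
```

```bash
cd .;python3 zz.py 18;python3 fit.py|grep -A1 bar
python3 - <<'E'
from h import *
for n in('top','side'):
    c=load(n);P=pts(c);f=cv2.cvtColor(c['frame'],cv2.COLOR_BGR2HSV)
    m=(f[...,0]>12)&(f[...,0]<28)&(f[...,1]>130)&(np.hypot(P[...,0]-.532,P[...,1]+.046)<.03)&(P[...,2]>.1)
    print(n,'collar top z',np.percentile(P[m][:,2],[50,80,95]),m.sum())
E
```

```text
t 23.2 pos [0.5545 0.0545 0.2474] F [0.05 0.54 0.71] gap 33.9 jaw -1.796 -> shift [ 0.0003 -0.0274  0.0914] turn 0.003
top bar 401 dx/dy [0.23102282 0.54167267] yaw -0.2270396013764477
z vs y [-0.00352248  0.11749738]
--
side bar 846 dx/dy [0.23522186 0.54027281] yaw -0.23102220004698779
z vs y [0.00012578 0.11578224]
top collar top z [0.14455227 0.14751226 0.15015296] 147
side collar top z [0.14310723 0.14499197 0.14623682] 237
```

```bash
cd .;python3 -c "
from rig import job;print(job.sign_off())"
```

```text
the job is handed in; nothing more can be done
None
```

I put one collar over the post and down on the pan, then slid the trim weight about 30 mm outward until the free beam settled level. I handed the job in at about 23 s. `sign_off` reports no verdict, so the figures below are my own checks.

- **Collar choice:** Pressing the pan down to level took about 2.5 N and one collar supplies 1.7 N, so the trim weight could cover the rest. The second collar stayed on the bench untouched.
- **Beam level:** The last two looks, 1 s apart with the gripper well clear, gave tilts of -0.001 to +0.003 rad. The top camera (0.0004, then 0.003) and the side camera (-0.001, then 0.000) disagreed by about 0.003 rad. The limit is 0.015 rad.
- **Beam at rest:** I judged this only by comparing those two looks. I did not measure the beam's speed.
- **Collar seating:** Its top reads 0.143 to 0.145 m, against 0.144 m expected for a collar fully down on the pan. I did not measure how well it is centred at the end, but the 12 mm hole on a 10 mm post leaves only 1 mm of play.
- **Forces:** Readings taken at the end of each move stayed near 3 N or less at the beam. Peaks within a move were not recorded.
- **Bystanders:** I did not measure their positions at the end. I made no contact with them, and the side views showed them in place.

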